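# Clamp the roaster faceplate and rake out its seal groove

### The arm

A 6-joint arm with a two-finger parallel gripper is mounted at the origin on the work surface. World frame = base frame: x ahead of the robot, y to its left, z up, the work surface at z = 0. Lengths are in m, angles in degrees, forces in N, time in s.
With the tool pointing down it reaches from about 0.375 to 0.9 m from the base axis. Payload 3.1 kg.
Tool frame: the origin (TCP) lies at the very end of the fingers, on their centre line; the grasp point (between the pads) lies 19 mm behind it (grip_point_offset is the distance from the TCP to the grasp point, in m); y points along the fingers, x is the direction in which the jaws open and shut, and the axes are right-handed (so a half turn about y gives the same grasp; the last joint's range is limited). The gripper opens to 87 mm and grips with 3 to 60 N. Pads are 19 mm wide; open, the fingers measure 117 mm over their backs; the gripper's body (75 mm by 190 mm) begins 51 mm behind the grasp point.
Start: joints at [56.58, 30.224, 82.088, -0, 67.689, -10.227], TCP at [0.246, 0.574, 0.223] pointing down, gripper open.
Joint ranges: [-176.69, 176.69], [-43.24, 126.21], [12.49, 139.97], [-82, 262], [0, 151.66], [-163.58, 163.58]. Speed limits (degrees/s): [159.86, 159.86, 180, 180, 180, 180].

### API

Orientations are given as a 3x3 rotation matrix whose columns are the frame's x, y, z axes.
In Python, from rig import * gives the robot as it stands.
- The arm moves only by the tool send_rows, never from a script. Its argument "moves" is text: rows parted by semicolons, each of 5 numbers parted by spaces: the finger opening in mm, from 0 to 87, then the shift along the tool's x, y, z in mm, then the turn about the tool's y in degrees. In form: fingers dx dy dz yaw; .... A call has 1 to 20 rows; each row shifts and turns the commanded pose from where the row before left it, along the tool's axes as they then stand; what a row does not reach is not made up. A row lasts 1/12 s, in which the tool goes at most 41.7 mm and 7.16 degrees, less where a joint would pass 70% of its speed; a pose out of reach is approached as far as the arm can. A call is refused whole if a number of a shift passes 41.7 or a number of a turn 7.16, either way. A call with a gripper value outside its range is refused whole. The fingers move at their own pace and stop on an object; the grip force is fixed at half the most. Time passes only in rows, so rows that do not move let the fingers close. It gives the time, the measured TCP pose, the force and the opening at its end, in the units of the state.
- read_state(): the state, without advancing time (a new reading comes with each control period).
- capture(name): name is "scene" or "top" or "wrist"; returns a dict with "image" (420x560x3 uint8, blue, green, red), "z_map" (420x560 float32, m along the optical axis (not along the pixel's ray), 0 where there is no reading), "mtx" (3x3 intrinsics, pixels), "origin" and "rotation" of the camera in the world; the wrist camera has in their place "tool_from_camera" (4x4, takes a point from camera to tool coordinates, whose origin is the TCP and whose axes are the tool frame's). Camera axes: x right, y up, looking along -z (the intrinsics and any distortion apply to the point x, -y, -z); pixel columns grow to the right and rows downward; lengths in m; the calibration is good to about 2 mm. A picture is of the moment at which its call begins: read the wrist's pose just before it.
- hand_in(): hands the job in, once; it reports no verdict.
Trained networks look in a picture, given as the dict that the camera call returned (one of the last four; its "shot" number tells which), for a name from the list of things; names that differ only in an ending like _2 or _b are one class to them, and where a whole thing is asked for, a point or a joint stands for the part that bears it (a point fixed in the world has none). Each returns a list of dicts, best first, with "p" (0 to 1); they miss things now and then, are a little off and sometimes report something else, mostly with a low value. They report only what shows in the picture. A call takes as long as a camera call.
- search_frame(picture, name): "bbox" ([left, top, right, bottom] in pixels, round what is visible of it).
- masks_of(picture, name): "region" (420x560 bool, what is visible of it) and "bbox" ([left, top, right, bottom] in pixels, round what is visible of it).
- mark_of(picture, name): "pixel" ([row, column] in pixels: a listed point, or the origin of a listed thing).
The state is a dict: "time_s": time; "joint_positions": joint angles; "qvel": joint speeds; "tau": joint torques, N m; "position": TCP position; "tcp_rot": TCP orientation; "force": force on the tool from outside, world axes, zero at the start; "moment": the same for the moment, N m; "opening": opening from 0.0 (shut) to 1.0 (fully open).
Only numpy, scipy, OpenCV 4.12 (cv2) and the standard library are available. Lean on these libraries where they do the work, as an engineer would, in place of code of your own. Each camera call takes 0.05 s, during which the arm holds its last target. There are 200 camera calls.

### The job

The brass faceplate of the sample roaster lies in the service jig, seal groove up. Swing the toggle clamp's handle over until the clamp locks down on the plate, then take the groove pick from its block and draw its tip lightly along the whole horseshoe-shaped groove without coming out of it: from the end nearer the robot, round the arch to the other end, no faster than about 3 cm a second. Stand the pick back in its block and leave the plate clamped, disturbing neither the jar, the brush nor the dish of screws.

Things in the scene. Friction and masses are not known exactly. Their poses are not given: they have to be found in the camera images.
- jig: fixed black service jig, board 156 x 270 x 15 mm (x, y, z); origin under the board's middle; x points roughly away from the robot, y to its left. The faceplate lies on the -y half, kept in place by low stops and dowels (9 mm high); a horizontal toggle clamp (steel bar, links and handle, black grip) stands on the +y half
- faceplate: loose brass plate, 1.1 kg, 124 mm wide, 12 mm thick; origin under the centre of its arch (62 mm radius), arch top to -y, flat edge at y = 68 mm by the clamp, 42 mm hole in the middle. Groove in the top face (27 mm above table), 10 wide, 6 deep: half circle of 48 mm radius on the -y side, then straight legs at x = -48 and +48 mm, ending blind at y = 37 mm
- clamp_handle (a joint): toggle clamp handle: 0 = open as found (bar up, handle upright but for 5 degrees of lean away from the plate); grows as the grip is swung on that way (to the jig's +y) and down. Dead centre at 1.40, then it snaps by itself to 1.48 = locked, handle level at its stop, the bar's rubber foot on the plate. Stays where left below 1.1; takes up to 8 N at the grip. Locked, it is 77 mm high
- clamp_pivot (a point): fixed axis of the clamp handle, 43 mm above the table; the axis runs along the jig's x
- clamp_grip (a point): middle of the handle's black grip (66 mm long, 15 mm wide along the jig's x, 17 mm thick), 95 mm from the pivot and 4 mm off the radial line (to the upper side when closed). Open it stands 138 mm above the table, closed 47 mm. The raised bar reaches up 130 mm beside it, some 35 mm away on the plate's side
- pick_grip (a point): middle of the wooden handle of the groove pick (square 17 x 17 mm, 82 mm long, upright, sides along this point's x and y, with a round steel collar 25 mm wide and 5 mm thick at its foot), 101 mm above its tip; the pick weighs about 70 g
- pick_tip (a point): blunt tip of the pick's brass shank (60 mm long below the wooden handle, 6 mm thick, the last 22 mm 4 mm thick)
- block_mouth (a point): mouth of the bore in the pick's hardwood block (fixed, 64 x 64 x 70 mm), at the middle of its top, 70 mm above the table; the bore is 13 mm wide and 66 mm deep. The pick stands in it, the collar on the block's top
- seam0 (a point): point on the groove's floor (21 mm above the table), on its centreline, 0/8 of the way (27 mm steps) along the 215 mm path: start, 5 mm from the blind end nearer the robot (the plate's x = -48 mm leg)
- seam1 (a point): point on the groove's floor (21 mm above the table), on its centreline, 1/8 of the way (27 mm steps) along the 215 mm path
- seam2 (a point): point on the groove's floor (21 mm above the table), on its centreline, 2/8 of the way (27 mm steps) along the 215 mm path
- seam3 (a point): point on the groove's floor (21 mm above the table), on its centreline, 3/8 of the way (27 mm steps) along the 215 mm path
- seam4 (a point): point on the groove's floor (21 mm above the table), on its centreline, 4/8 of the way (27 mm steps) along the 215 mm path: top of the arch
- seam5 (a point): point on the groove's floor (21 mm above the table), on its centreline, 5/8 of the way (27 mm steps) along the 215 mm path
- seam6 (a point): point on the groove's floor (21 mm above the table), on its centreline, 6/8 of the way (27 mm steps) along the 215 mm path
- seam7 (a point): point on the groove's floor (21 mm above the table), on its centreline, 7/8 of the way (27 mm steps) along the 215 mm path
- seam8 (a point): point on the groove's floor (21 mm above the table), on its centreline, 8/8 of the way (27 mm steps) along the 215 mm path: finish, 5 mm from the other blind end
- jar: amber glass jar, 72 mm wide, 105 mm tall, black lid; stands on the far side of the jig from the pick's block (bystander: leave it)
- screw_dish: round steel dish, 84 mm wide, 18 mm high, with screws (bystander: leave it)
- brush: hand brush lying on the table (bystander: leave it)

How it is judged (in metres and radians):
On the way, in this order (a step that is already met when the one before it is completed fails the run):
1. the toggle clamp is swung over centre and locked down on the plate (value of joint clamp_handle above 1.44 rad), for 0.2 s.
2. the pick's tip is down in the groove at its end nearer the robot (value of joint clamp_handle above 1.44 rad and distance between pick_tip and seam0 below 0.0065 m and z of pick_tip in the frame of faceplate below 0.0095 m), for 0.04 s.
3. the pick's tip, still down in the groove, has come 1/8 of the way along it (value of joint clamp_handle above 1.44 rad and distance between pick_tip and seam1 below 0.0065 m and z of pick_tip in the frame of faceplate below 0.0095 m), for 0.04 s.
4. the pick's tip, still down in the groove, has come 2/8 of the way along it (value of joint clamp_handle above 1.44 rad and distance between pick_tip and seam2 below 0.0065 m and z of pick_tip in the frame of faceplate below 0.0095 m), for 0.04 s.
5. the pick's tip, still down in the groove, has come 3/8 of the way along it (value of joint clamp_handle above 1.44 rad and distance between pick_tip and seam3 below 0.0065 m and z of pick_tip in the frame of faceplate below 0.0095 m), for 0.04 s.
6. the pick's tip, still down in the groove, has come 4/8 of the way along it (value of joint clamp_handle above 1.44 rad and distance between pick_tip and seam4 below 0.0065 m and z of pick_tip in the frame of faceplate below 0.0095 m), for 0.04 s.
7. the pick's tip, still down in the groove, has come 5/8 of the way along it (value of joint clamp_handle above 1.44 rad and distance between pick_tip and seam5 below 0.0065 m and z of pick_tip in the frame of faceplate below 0.0095 m), for 0.04 s.
8. the pick's tip, still down in the groove, has come 6/8 of the way along it (value of joint clamp_handle above 1.44 rad and distance between pick_tip and seam6 below 0.0065 m and z of pick_tip in the frame of faceplate below 0.0095 m), for 0.04 s.
9. the pick's tip, still down in the groove, has come 7/8 of the way along it (value of joint clamp_handle above 1.44 rad and distance between pick_tip and seam7 below 0.0065 m and z of pick_tip in the frame of faceplate below 0.0095 m), for 0.04 s.
10. the pick's tip is down in the groove at its other end (value of joint clamp_handle above 1.44 rad and distance between pick_tip and seam8 below 0.0065 m and z of pick_tip in the frame of faceplate below 0.0095 m), for 0.04 s.
At the end, for the whole second after the job is handed in: the clamp handle is locked (joint above 1.44 rad), the faceplate lies in its nest (within 6 mm), and the pick stands upright (within 0.12 rad) and still in the block, tip within 10 mm of the bore's axis and its collar down on the block (within 5 mm), released (value of joint clamp_handle above 1.44 rad and horizontal distance between pick_tip and block_mouth below 0.01 m and z of pick_grip in the frame of block_mouth between 0.03 and 0.046 m and angle between pick_grip's own z axis and vertical below 0.12 rad and distance of faceplate from where it was at the start of the episode below 0.006 m and linear speed of pick below 0.02 m/s); the robot touches nothing.
It fails at once if the pick is drawn through the groove faster than 7 cm/s (z of pick_tip in the frame of faceplate below 0.0095 m and horizontal distance between pick_tip and faceplate below 0.075 m and linear speed of pick above 0.07 m/s).
It fails at once if the pick is dug into the plate with more than 30 N (contact force between pick and faceplate above 30 N).
It fails at once if the faceplate is shoved or lifted out of its nest by more than 8 mm (distance of faceplate from where it was at the start of the episode above 0.008 m).
It fails at once if the pick's tip comes out of the groove, or skids on the plate's face, round the arch (z of pick_tip in the frame of faceplate between 0.0105 and 0.02 m and y of pick_tip in the frame of faceplate below 0.01 m and horizontal distance between pick_tip and faceplate between 0.036 and 0.06 m).
It fails at once if the jar, the brush or the screw dish is knocked more than 3 cm away (distance of any of jar, brush, screw_dish from where it was at the start of the episode above 0.03 m).
It also fails if it takes over 72 s, if anything falls off the work surface, if the arm or the gripper's body presses on something with over 40 N, if the wrist force passes 120 N, or if a joint passes its speed limit or range.

## Working session

There is one attempt and no reset: what is moved stays moved. The work goes in short steps, Python scripts to look and compute and a tool call to move; the robot and the scene stay as the last step left them, time stands still between calls to the robot, and variables do not carry over. Pictures are saved under pics/ and viewed, about 8 in all and at most 12, crops included, and the job is handed in when it is done.

Besides the shell and the picture viewer there is one more tool, called after "Call:" in YAML: its name, and indented under it one key for each argument. send_rows: Moves the arm, as the interface text tells. Its arguments: {"type":"object","properties":{"moves":{"type":"string"}},"required":["moves"]}

```bash
ls; mkdir -p pics; cat > h.py <<'E'
from rig import *
import numpy as np, cv2
def px2w(c,r,col,z=None,R=None,o=None):
    """pixel -> world; z: known height, else z_map depth"""
    R=np.array(c["rotation"]) if R is None else R; o=np.array(c["origin"]) if o is None else o
    K=np.array(c["mtx"]); d=R@np.array([(col-K[0,2])/K[0,0],-(r-K[1,2])/K[1,1],-1.])
    if z is None:
        return o+d*c["z_map"][int(round(r)),int(round(col))]
    return o+d*(z-o[2])/d[2]
def wcam(c,s):
    T=np.array(c["tool_from_camera"]);Rt=np.array(s["tcp_rot"]);p=np.array(s["position"])
    return Rt@T[:3,:3],Rt@T[:3,3]+p
E
python3 - <<'E'
from h import *
s=read_state();print({k:np.round(v,3).tolist() for k,v in s.items()})
Z={'clamp_pivot':.043,'clamp_grip':.138,'pick_grip':.111-.0+0.0,'block_mouth':.070,'jig':0.0,'faceplate':.015}
for i in range(9): Z[f'seam{i}']=.021
Z['pick_grip']=.004+.101
for n in ("top","scene"):
    c=capture(n);cv2.imwrite(f"pics/{n}0.png",c["image"])
    print(n,np.round(c["origin"],3),[k for k in c])
    for k,z in Z.items():
        m=mark_of(c,k)
        if m: print(k,round(m[0]["p"],2),np.round(m[0]["pixel"]),np.round(px2w(c,*m[0]["pixel"],z=z),4))
    for k in ("jar","screw_dish","brush"):
        m=mark_of(c,k)
        if m: print(k,round(m[0]["p"],2),np.round(m[0]["pixel"]),np.round(px2w(c,*m[0]["pixel"],z=0),3))
E
```

```text
pics
{'time_s': 0.0, 'joint_positions': [56.58, 30.278, 82.156, -0.0, 67.691, -10.228], 'qvel': [-0.031, -0.047, -0.013, -0.002, 0.052, -0.046], 'tau': [-0.0, -44.005, -17.659, 0.063, 0.058, -0.0], 'position': [0.246, 0.574, 0.222], 'tcp_rot': [[0.394, -0.001, -0.919], [0.919, -0.002, 0.394], [-0.002, -1.0, 0.0]], 'force': [-0.379, -0.094, -0.737], 'moment': [0.047, 0.008, 0.026], 'opening': 1.002}
top [0.38  0.012 1.206] ['image', 'z_map', 'mtx', 'origin', 'rotation', 'shot']
clamp_pivot 0.78 [219. 254.] [0.5492 0.0785 0.043 ]
clamp_grip 0.62 [218. 253.] [0.5393 0.0748 0.138 ]
pick_grip 0.59 [251. 141.] [0.4474 0.391  0.105 ]
block_mouth 0.63 [254. 147.] [0.4415 0.3848 0.07  ]
jig 0.81 [226. 284.] [ 0.5338 -0.0142  0.    ]
faceplate 0.56 [234. 306.] [ 0.509  -0.0832  0.015 ]
seam0 0.98 [213. 296.] [ 0.5713 -0.0508  0.021 ]
seam1 0.98 [213. 296.] [ 0.5713 -0.0508  0.021 ]
seam2 0.98 [213. 296.] [ 0.5713 -0.0508  0.021 ]
seam3 0.98 [213. 296.] [ 0.5713 -0.0508  0.021 ]
seam4 0.98 [213. 296.] [ 0.5713 -0.0508  0.021 ]
seam5 0.98 [213. 296.] [ 0.5713 -0.0508  0.021 ]
seam6 0.98 [213. 29
[... 529 characters left out ...]
0.4484 0.3877 0.07  ]
jig 0.83 [214. 286.] [ 0.5263 -0.013   0.    ]
faceplate 0.69 [194. 263.] [ 0.5528 -0.1067  0.015 ]
seam0 0.96 [186. 291.] [ 0.4629 -0.0907  0.021 ]
seam1 0.96 [186. 291.] [ 0.4629 -0.0907  0.021 ]
seam2 0.96 [186. 291.] [ 0.4629 -0.0907  0.021 ]
seam3 0.96 [186. 291.] [ 0.4629 -0.0907  0.021 ]
seam4 0.96 [186. 291.] [ 0.4629 -0.0907  0.021 ]
seam5 0.96 [186. 291.] [ 0.4629 -0.0907  0.021 ]
seam6 0.96 [186. 291.] [ 0.4629 -0.0907  0.021 ]
seam7 0.96 [186. 291.] [ 0.4629 -0.0907  0.021 ]
seam8 0.96 [186. 291.] [ 0.4629 -0.0907  0.021 ]
jar 0.82 [141. 247.] [ 0.457 -0.395  0.   ]
screw_dish 0.94 [176. 214.] [ 0.639 -0.276  0.   ]
brush 0.79 [338. 323.] [0.657 0.356 0.   ]
```

```bash
python3 - <<'E'
import cv2
a=cv2.imread("pics/top0.png");cv2.imwrite("pics/top0c.png",cv2.resize(a[130:310,110:450],None,fx=2.35,fy=2.35,interpolation=cv2.INTER_CUBIC))
a=cv2.imread("pics/scene0.png");cv2.imwrite("pics/scene0c.png",cv2.resize(a[110:360,170:470],None,fx=2.4,fy=2.4,interpolation=cv2.INTER_CUBIC))
E
```

```text
(no output)
```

View pics/top0c.png

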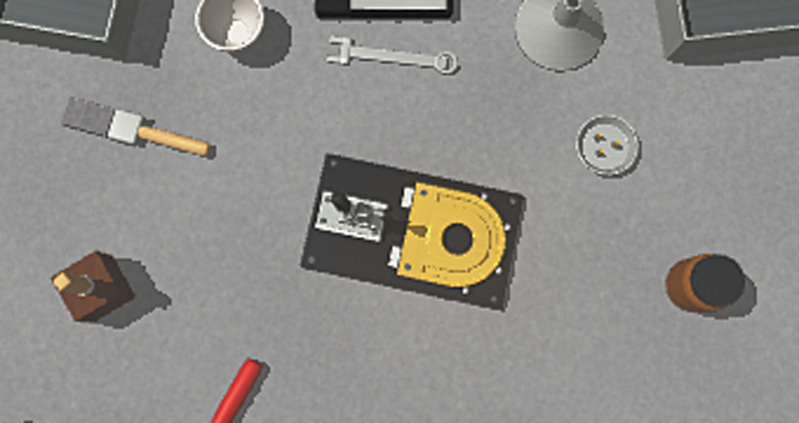

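View pics/scene0c.png

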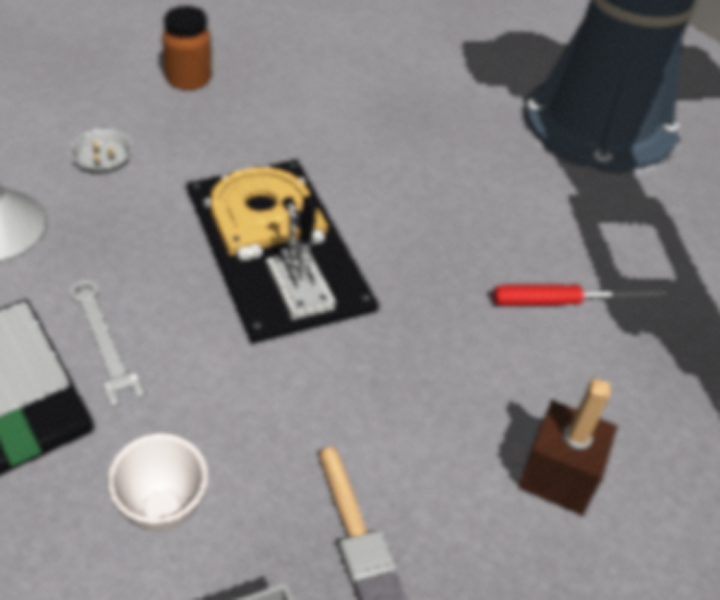

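The top crop shows the jig turned about -12° (plate at crop px 457,238, clamp at 350,215). The pick block is at (90,285), turned roughly 45°, and the handle is upright at the clamp's plate side. I'll move above the jig and look from near.

```bash
cat >> h.py <<'E'
def ang(s): R=np.array(s["tcp_rot"]); return np.degrees(np.arctan2(R[1,0],R[0,0]))
def plan(tgt,a1=None,n=None,grip=87,pts=None,step=40,prec=1):
    """rows from present pose to tgt (m) and tool-x world angle a1 (deg)"""
    s=read_state();p=np.array(s["position"]);R0=np.array(s["tcp_rot"]);a=a0=ang(s);a1=a if a1 is None else a1
    ps=np.array([tgt]) if pts is None else np.array(pts)
    if n is None: n=int(np.ceil(max(np.linalg.norm(ps[0]-p)*1e3/step,abs(a1-a0)/7.1,1)))
    tg=[p+(ps[0]-p)*(i+1)/n for i in range(n)] if pts is None else ps
    out=[];c=p.copy()
    for i,t in enumerate(tg):
        r=np.radians(a);X=np.array([np.cos(r),np.sin(r),0]);Zt=np.array([-np.sin(r),np.cos(r),0])
        d=(t-c)*1e3; v=np.round([d@X,-d[2],d@Zt],prec); y=round(-(a0+(a1-a0)*(i+1)/len(tg)-a),2)
        c=c+(X*v[0]+Zt*v[2]+np.array([0,0,-v[1]]))/1e3; a-=y
        out.append(f"{grip} {v[0]:g} {v[1]:g} {v[2]:g} {y:g}")
    print(len(out),"; ".join(out))
E
python3 - <<'E'
from h import *
s=read_state();c=capture("wrist");print(np.round(c["tool_from_camera"],3),np.round(c["mtx"]))
plan([0.50,0.03,0.34],-12)
E
```

```text
[[ 1.    -0.001  0.    -0.   ]
 [ 0.     0.307 -0.952 -0.162]
 [ 0.001  0.952  0.307  0.085]
 [ 0.     0.     0.     1.   ]] [[361.   0. 281.]
 [  0. 361. 201.]
 [  0.   0.   1.]]
16 87 -25 -7.3 -28 4.93; 87 -22.6 -7.4 -30 4.92; 87 -19.8 -7.3 -31.9 4.93; 87 -17.1 -7.4 -33.4 4.92; 87 -14.1 -7.3 -34.8 4.93; 87 -11.1 -7.3 -35.9 4.92; 87 -8 -7.4 -36.7 4.93; 87 -4.8 -7.3 -37.2 4.92; 87 -1.5 -7.4 -37.6 4.93; 87 1.6 -7.3 -37.5 4.92; 87 4.9 -7.4 -37.2 4.93; 87 8 -7.3 -36.7 4.92; 87 11.2 -7.3 -35.8 4.93; 87 14.2 -7.4 -34.8 4.92; 87 17.1 -7.3 -33.4 4.93; 87 20 -7.4 -31.8 4.93
```

Call:
send_rows:
  moves: "87 -25 -7.3 -28 4.93; 87 -22.6 -7.4 -30 4.92; 87 -19.8 -7.3 -31.9 4.93; 87 -17.1 -7.4 -33.4 4.92; 87 -14.1 -7.3 -34.8 4.93; 87 -11.1 -7.3 -35.9 4.92; 87 -8 -7.4 -36.7 4.93; 87 -4.8 -7.3 -37.2 4.92; 87 -1.5 -7.4 -37.6 4.93; 87 1.6 -7.3 -37.5 4.92; 87 4.9 -7.4 -37.2 4.93; 87 8 -7.3 -36.7 4.92; 87 11.2 -7.3 -35.8 4.93; 87 14.2 -7.4 -34.8 4.92; 87 17.1 -7.3 -33.4 4.93; 87 20 -7.4 -31.8 4.93; 87 0 0 0 0; 87 0 0 0 0"

```text
time_s: 3.45
position: [0.501, 0.0282, 0.3404]
tcp_rot: [[0.977, 0.001, 0.211], [-0.211, 0.0, 0.977], [0.001, -1.0, 0.0]]
force: [-0.1, 1.1, -0.6]
opening: 0.999
```

```bash
python3 - <<'E'
from h import *
s=read_state();print(np.round(s["position"],4),round(ang(s),2),s["time_s"])
c=capture("wrist");cv2.imwrite("pics/w1.png",c["image"]);R,o=wcam(c,s);print(np.round(o,3))
np.savez("w1.npz",R=R,o=o,z=c["z_map"],K=c["mtx"],img=c["image"])
for k,z in {'clamp_pivot':.043,'clamp_grip':.138,'jig':0.0,'faceplate':.015,'seam0':.021,'seam2':.021,'seam4':.021,'seam6':.021,'seam8':.021}.items():
    for m in mark_of(c,k)[:9 if k=='seam0' else 1]: print(k,round(m["p"],2),np.round(m["pixel"],1),np.round(px2w(c,*m["pixel"],z=z,R=R,o=o),4))
E
```

```text
[0.501  0.0282 0.3404] -12.2 3.45
[0.519 0.111 0.503]
clamp_pivot 0.88 [118.3 308.9] [0.5447 0.0643 0.043 ]
clamp_grip 0.67 [122.8 320.3] [0.5495 0.0673 0.138 ]
jig 0.92 [177.8 307.5] [ 0.5296 -0.0216  0.    ]
seam0 0.91 [218.8 273.4] [ 0.4703 -0.0648  0.021 ]
seam0 0.89 [247.9 289.5] [ 0.4835 -0.1141  0.021 ]
seam0 0.87 [215.5 343.3] [ 0.5684 -0.0809  0.021 ]
seam0 0.85 [247.  324.3] [ 0.5335 -0.1235  0.021 ]
seam0 0.82 [199.5 272.8] [ 0.4758 -0.0365  0.021 ]
seam0 0.73 [255.9 309.1] [ 0.5091 -0.1329  0.021 ]
seam0 0.68 [234.3 335. ] [ 0.5521 -0.1069  0.021 ]
seam0 0.67 [235.4 276. ] [ 0.4685 -0.0906  0.021 ]
seam2 0.91 [218.8 273.4] [ 0.4703 -0.0648  0.021 ]
seam4 0.91 [218.8 273.4] [ 0.4703 -0.0648  0.021 ]
seam6 0.91 [218.8 273.4] [ 0.4703 -0.0648  0.021 ]
seam8 0.91 [218.8 273.4] [ 0.4703 -0.0648  0.021 ]
```

View pics/w1.png

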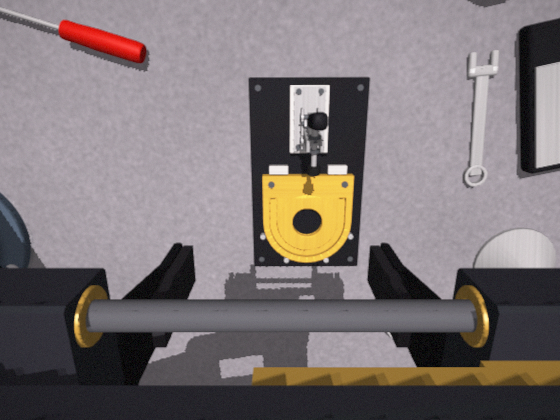

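The wrist picture shows the jig aligned with the view. The handle's black grip end is at (row 121, col 317), the plate's hole at (222,307) and the groove is visible. Now I'll fit the plate pose and locate the grip.

```bash
cat >> h.py <<'E'
from scipy.optimize import least_squares
def seam(u):
    L=np.pi*48
    if u<32: return np.array([-48,32-u])/1e3
    if u<32+L: t=(u-32)/48; return np.array([-48*np.cos(t),-48*np.sin(t)])/1e3
    return np.array([48,u-32-L])/1e3
SP=np.array([seam(i*(64+np.pi*48)/8) for i in range(9)])
def xf(q,P): c,s=np.cos(q[2]),np.sin(q[2]); return np.asarray(P)@np.array([[c,s],[-s,c]])+q[:2]
def fit(obs,q):
    for _ in range(6):
        idx=[np.argmin(np.linalg.norm(xf(q,SP)-o,axis=1)) for o in obs]
        r=least_squares(lambda q:(xf(q,SP[idx])-obs).ravel(),q,loss='soft_l1',f_scale=.003); q=r.x
    return q,idx,np.linalg.norm(xf(q,SP[idx])-obs,axis=1)
E
python3 - <<'E'
from h import *
f=np.load("w1.npz");R,o,z,K,img=[f[k] for k in("R","o","z","K","img")]
c=dict(mtx=K)
px=[(218.8,273.4),(247.9,289.5),(215.5,343.3),(247,324.3),(199.5,272.8),(255.9,309.1),(234.3,335),(235.4,276)]
obs=np.array([px2w(c,*p,z=.021,R=R,o=o)[:2] for p in px])
q,idx,e=fit(obs,np.array([.519,-.08,np.radians(-12.2)]));print("plate",q[:2].round(4),np.degrees(q[2]).round(2),idx,(e*1e3).round(1))
# world map
rr,cc=np.mgrid[:420,:560];d=np.stack([(cc-K[0,2])/K[0,0],-(rr-K[1,2])/K[1,1],-np.ones_like(cc,float)],-1)@R.T
W=o+d*z[...,None];W[z==0]=np.nan
print("board z",W[165,275],"plate z",W[200,280], "table",W[100,200])
g=(W[...,2]>.135)&(rr<160)&(cc>280)&(cc<345);P=W[g];print(len(P))
for lo in np.arange(.12,.18,.01):
    m=(W[...,2]>lo)&(W[...,2]<lo+.01)&(rr<160)&(cc>280)&(cc<345);
    if m.sum()>3:
        L=xf([0,0,-q[2]],W[m][:,:2]-q[:2]);print(round(lo,2),m.sum(),"plate-frame x",np.percentile(L[:,0],[3,50,97]).round(4),"y",np.percentile(L[:,1],[3,50,97]).round(4))
# hole
gr=img.astype(int);hm=(gr.sum(2)<120)&(rr>200)&(rr<245)&(cc>285)&(cc<330)
n,l,st,ce=cv2.connectedComponentsWithStats(hm.astype(np.uint8));k=1+np.argmax(st[1:,4]);print(st[k],ce[k],px2w(c,ce[k][1],ce[k][0],z=.027,R=R,o=o), px2w(c,ce[k][1],ce[k][0],z=.021,R=R,o=o))
E
```

```text
plate [ 0.5165 -0.0786] -10.78 [np.int64(1), np.int64(3), np.int64(7), np.int64(5), np.int64(0), np.int64(4), np.int64(6), np.int64(2)] [0.3 0.5 4.2 0.4 1.7 7.4 2.9 1.7]
board z [0.4893032  0.01064327 0.02011426] plate z [ 0.48591852 -0.03726569  0.02768725] table [4.08935055e-01 1.14297178e-01 2.44563885e-04]
298
0.12 41 plate-frame x [-0.0079 -0.0047  0.0101] y [0.1208 0.1266 0.1538]
0.13 13 plate-frame x [-0.0055 -0.005  -0.0032] y [0.1444 0.1518 0.1587]
0.14 13 plate-frame x [-0.0056 -0.0054 -0.0023] y [0.1468 0.152  0.1597]
0.15 44 plate-frame x [-0.0055 -0.0041  0.0091] y [0.1453 0.1551 0.1615]
0.16 238 plate-frame x [-0.0041  0.002   0.0079] y [0.1462 0.1536 0.1607]
[294 210  27  23 352] [307.23295455 220.67045455] [ 0.51690985 -0.07543624  0.027     ] [ 0.51688958 -0.07778719  0.021     ]
```

```bash
python3 - <<'E'
from h import *
plan([0.5469,0.0703,0.200],-12.1)
E
```

```text
4 87 9.5 35 12.1 0.04; 87 9.4 35 12.1 0.05; 87 9.5 35 12.2 0.04; 87 9.4 35.1 12.1 0.04
```

Call:
send_rows:
  moves: "87 9.5 35 12.1 0; 87 9.4 35 12.1 0; 87 9.5 35 12.2 0; 87 9.4 35.1 12.1 0; 87 0 0 0 0; 87 0 0 0 0"

```text
time_s: 4.45
position: [0.5458, 0.0701, 0.1979]
tcp_rot: [[0.978, -0.006, 0.206], [-0.206, 0.0, 0.978], [-0.006, -1.0, -0.001]]
force: [0.3, -0.3, 0.6]
opening: 0.994
```

```bash
python3 - <<'E'
from h import *
s=read_state();p=np.array(s["position"]);print(p.round(4),round(ang(s),2))
c=capture("wrist");cv2.imwrite("pics/w2.png",c["image"]);R,o=wcam(c,s);K=c["mtx"];z=c["z_map"]
m=mark_of(c,"clamp_grip");print([(round(x["p"],2),np.round(x["pixel"]),((px2w(c,*x["pixel"],z=.138,R=R,o=o)-p)@np.array(s["tcp_rot"])).round(4)) for x in m[:2]])
m=masks_of(c,"clamp_grip")
rr,cc=np.mgrid[:420,:560];d=np.stack([(cc-K[0,2])/K[0,0],-(rr-K[1,2])/K[1,1],-np.ones_like(cc,float)],-1)@R.T
W=o+d*z[...,None];T=(W-p)@np.array(s["tcp_rot"])
for lo in np.arange(.10,.18,.01):
    g=(W[...,2]>lo)&(W[...,2]<lo+.01)&(abs(T[...,0])<.03)&(abs(T[...,2])<.04)&(z>0)
    if g.sum()>5: print(round(lo,2),g.sum(),"toolx",np.percentile(T[g][:,0],[3,50,97]).round(4),"toolz",np.percentile(T[g][:,2],[3,50,97]).round(4))
E
```

```text
[0.5458 0.0701 0.1979] -11.92
[(0.56, array([219., 285.]), array([0.0029, 0.0599, 0.0006])), (0.48, array([327., 243.]), array([-0.0275,  0.0601, -0.0835]))]
0.1 113 toolx [-0.0042  0.0022  0.0074] toolz [-0.0396 -0.0317  0.006 ]
0.11 261 toolx [-0.0073  0.0015  0.011 ] toolz [-0.0365 -0.0307  0.0067]
0.12 129 toolx [-0.0072  0.0013  0.0102] toolz [-0.0306  0.0033  0.0078]
0.13 80 toolx [-0.0054  0.0013  0.0083] toolz [0.0039 0.0077 0.0086]
0.14 88 toolx [-0.0051  0.0018  0.0082] toolz [0.0049 0.0087 0.0095]
0.15 142 toolx [-0.006   0.0006  0.0084] toolz [-0.0003  0.0091  0.0103]
0.16 533 toolx [-0.0048  0.0012  0.0077] toolz [-0.0043  0.0032  0.0094]
```

Call:
send_rows:
  moves: "87 1.5 20 0.8 0; 87 0 25 0 0; 87 0 24 0 0; 87 0 0 0 0; 0 0 0 0 0; 0 0 0 0 0; 0 0 0 0 0; 0 0 0 0 0; 0 0 0 0 0; 0 0 0 0 0; 0 0 0 0 0; 0 0 0 0 0"

```text
time_s: 5.6
position: [0.5488, 0.0701, 0.1311]
tcp_rot: [[0.978, 0.0, 0.208], [-0.208, -0.0, 0.978], [0.0, -1.0, -0.0]]
force: [0.3, -0.4, 0.1]
opening: 0.476
```

```bash
python3 - <<'E'
from h import *
s=read_state();p=np.array(s["position"]);print(p.round(4),round(ang(s),2))
# arc in tool z/y: r from pivot
r=.105;n=18;ph0=np.radians(85)
pos=lambda f:np.array([r*np.cos(f)-.004*np.sin(f),r*np.sin(f)+.004*np.cos(f)])
prev=pos(ph0);o=[]
for i in range(n):
    f=ph0-(np.radians(86))*(i+1)/n;q=pos(f);d=(q-prev)*1e3;d=d.round(1);prev=prev+d/1e3;o.append(f"0 0 {-d[1]:g} {d[0]:g} 0")
print("; ".join(o),(pos(0)-pos(ph0)).round(4))
E
```

```text
[0.5488 0.0701 0.1311] -12.0
0 0 0.8 8.7 0; 0 0 1.5 8.7 0; 0 0 2.2 8.4 0; 0 0 3 8.3 0; 0 0 3.6 8 0; 0 0 4.2 7.6 0; 0 0 4.9 7.3 0; 0 0 5.5 6.8 0; 0 0 6 6.4 0; 0 0 6.5 5.8 0; 0 0 7 5.3 0; 0 0 7.5 4.7 0; 0 0 7.7 4 0; 0 0 8.1 3.4 0; 0 0 8.3 2.7 0; 0 0 8.6 2 0; 0 0 8.6 1.2 0; 0 0 8.8 0.6 0 [ 0.0998 -0.1009]
```

Call:
send_rows:
  moves: "0 0 0 0 0; 0 0 0 0 0; 0 0 0 0 0; 0 0 0 0 0; 0 0 0 0 0; 0 0 0 0 0; 0 0 0 0 0"

```text
time_s: 6.18
position: [0.5474, 0.0703, 0.1307]
tcp_rot: [[0.978, -0.003, 0.208], [-0.208, 0.0, 0.978], [-0.003, -1.0, -0.0]]
force: [-2.6, 0.7, 2.8]
opening: 0.168
```

Call:
send_rows:
  moves: "0 0 0.8 8.7 0; 0 0 1.5 8.7 0; 0 0 2.2 8.4 0; 0 0 3 8.3 0; 0 0 3.6 8 0; 0 0 4.2 7.6 0; 0 0 4.9 7.3 0; 0 0 5.5 6.8 0; 0 0 6 6.4 0; 0 0 6.5 5.8 0"

```text
time_s: 7.02
position: [0.5632, 0.1445, 0.0928]
tcp_rot: [[0.978, -0.003, 0.207], [-0.207, -0.001, 0.978], [-0.003, -1.0, -0.002]]
force: [-4.6, -1.4, 5.6]
opening: 0.169
```

Call:
send_rows:
  moves: "0 0 7 5.3 0; 0 0 7.5 4.7 0; 0 0 7.7 4 0; 0 0 8.1 3.4 0; 0 0 8.3 2.7 0; 0 0 8.6 2 0; 0 0 8.6 1.2 0; 0 0 8.8 0.6 0; 0 0 0 0 0; 0 0 0 0 0"

```text
time_s: 7.85
position: [0.5684, 0.1685, 0.0274]
tcp_rot: [[0.978, -0.002, 0.208], [-0.208, 0.001, 0.978], [-0.003, -1.0, 0.0]]
force: [-4.1, 2.2, 2.4]
opening: 0.167
```

Call:
send_rows:
  moves: "60 0 0 0 0; 60 0 0 0 0; 60 0 0 0 0; 60 0 0 0 0; 60 0 0 0 0; 60 0 0 0 0; 60 0 -10 0 0; 80 0 -30 0 0; 80 0 -40 0 0; 80 0 -40 0 0; 80 0 -40 0 0; 80 0 -40 0 0; 80 0 0 0 0"

```text
time_s: 8.93
position: [0.5749, 0.1685, 0.2381]
tcp_rot: [[0.978, 0.019, 0.208], [-0.208, 0.002, 0.978], [0.018, -1.0, 0.006]]
force: [1.8, -0.0, 1.0]
opening: 0.914
```

```bash
python3 - <<'E'
from h import *
s=read_state();print(s["time_s"],np.round(s["position"],3),s["force"],s["opening"])
plan([0.445,0.388,0.27],-12,grip=87)
plan([0.520,0.070,0.22],-12,grip=87)
c=capture("scene");cv2.imwrite("pics/s2.png",c["image"]);z=c["z_map"]
m=search_frame(c,"clamp_grip");print(m[:1])
cv2.imwrite("pics/s2c.png",cv2.resize(c["image"][130:300,200:440],None,fx=3,fy=3,interpolation=cv2.INTER_CUBIC))
E
```

```text
8.9333 [0.575 0.168 0.238] [ 1.78420333 -0.02422899  0.99169715] 0.9140718536633395
7 87 -24.7 -4.6 26.8 0; 87 -24.6 -4.5 26.8 0; 87 -24.7 -4.6 26.8 0; 87 -24.7 -4.6 26.9 0; 87 -24.7 -4.5 26.8 0; 87 -24.6 -4.6 26.8 0; 87 -24.7 -4.5 26.8 0.01
3 87 -11.1 6 -35.9 0; 87 -11.1 6 -35.9 0; 87 -11.1 6.1 -36 0.01
[{'bbox': [293.4, 210.7, 317.4, 257.3], 'p': 0.8}]
```

View pics/s2c.png

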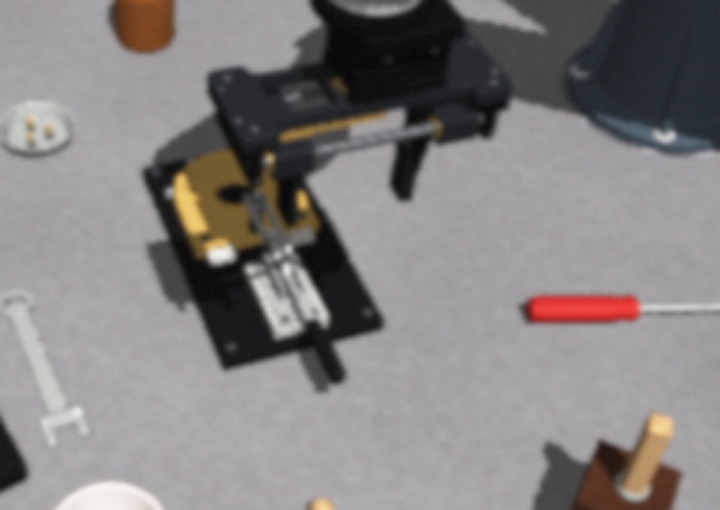

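```bash
python3 - <<'E'
from h import *
s=read_state();p=np.array(s["position"]);c=capture("wrist");R,o=wcam(c,s);K=c["mtx"];z=c["z_map"]
rr,cc=np.mgrid[:420,:560];d=np.stack([(cc-K[0,2])/K[0,0],-(rr-K[1,2])/K[1,1],-np.ones_like(cc,float)],-1)@R.T
W=o+d*z[...,None];T=(W-p)@np.array(s["tcp_rot"])
for a in np.arange(-.10,.05,.01):
    g=(abs(T[...,2]-a-.005)<.005)&(abs(T[...,0]+.003)<.012)&(z>0)&(W[...,2]>.03)&(W[...,2]<.15)
    if g.sum()>3: print(round(a,2),g.sum(),"x",np.percentile(T[g][:,0],[5,50,95]).round(4),"height",np.percentile(W[g][:,2],[50,90]).round(4))
plan([0.522,-0.043,0.19],-12,grip=87)
E
```

```text
-0.1 152 x [-0.0144 -0.0041  0.0067] height [0.0437 0.0505]
-0.09 107 x [-0.012  -0.004   0.0079] height [0.0309 0.0523]
-0.08 143 x [-0.013  -0.003   0.0088] height [0.0324 0.0529]
-0.07 72 x [-0.0071 -0.004   0.0022] height [0.0508 0.0518]
-0.06 71 x [-0.0081 -0.004  -0.0009] height [0.051  0.0518]
-0.05 111 x [-0.0105 -0.0039  0.0021] height [0.0545 0.0558]
-0.04 137 x [-0.0109 -0.0039  0.0031] height [0.0549 0.0564]
-0.03 146 x [-0.0108 -0.0039  0.003 ] height [0.0549 0.056 ]
-0.02 146 x [-0.0107 -0.0039  0.003 ] height [0.055  0.0561]
-0.01 151 x [-0.0107 -0.0038  0.003 ] height [0.055  0.0562]
-0.0 155 x [-0.0106 -0.0038  0.0029] height [0.0547 0.056 ]
0.01 104 x [-0.0098 -0.0038  0.0019] height [0.0535 0.0557]
6 87 -0.4 6.5 -36 -0; 87 -0.4 6.5 -36 -0; 87 -0.4 6.5 -36 -0; 87 -0.4 6.5 -36 -0; 87 -0.4 6.6 -36 -0; 87 -0.4 6.5 -36 -0
```

The handle is level: the top of the grip is at 55 mm along its whole length, so the clamp is locked. Next I'll look at the plate from near.

Call:
send_rows:
  moves: "87 -0.4 6.5 -36 0; 87 -0.4 6.5 -36 0; 87 -0.4 6.5 -36 0; 87 -0.4 6.5 -36 0; 87 -0.4 6.6 -36 0; 87 -0.4 6.5 -36 0; 87 0 0 0 0; 87 0 0 0 0; 87 0 0 0 0"

```text
time_s: 9.83
position: [0.5213, -0.0426, 0.1878]
tcp_rot: [[0.978, -0.003, 0.209], [-0.209, 0.001, 0.978], [-0.003, -1.0, 0.001]]
force: [0.0, -0.1, 0.7]
opening: 0.995
```

```bash
python3 - <<'E'
from h import *
s=read_state();p=np.array(s["position"]);print(p.round(4),s["time_s"])
c=capture("wrist");R,o=wcam(c,s);cv2.imwrite("pics/w3.png",c["image"])
np.savez("w3.npz",R=R,o=o,z=c["z_map"],mtx=c["mtx"],img=c["image"])
m=[x for x in mark_of(c,"seam0") if x["p"]>.3]
obs=np.array([px2w(c,*x["pixel"],z=.021,R=R,o=o)[:2] for x in m])
q,idx,e=fit(obs,np.array([.5165,-.078,np.radians(-12)]));print("plate",q[:2].round(4),np.degrees(q[2]).round(2),[int(i) for i in idx],(e*1e3).round(1),[np.round(x["pixel"]).tolist() for x in m])
plan([0.445,0.388,0.27],-12,grip=87)
E
```

```text
[ 0.5213 -0.0426  0.1878] 9.8333
plate [ 0.517  -0.0769] -12.37 [6, 0, 3, 5, 1, 2, 4, 7, 8] [1.2 0.5 2.3 0.6 3.7 0.3 1.6 1.2 0.8] [[235.0, 328.0], [181.0, 234.0], [250.0, 257.0], [252.0, 310.0], [211.0, 232.0], [233.0, 240.0], [258.0, 285.0], [210.0, 335.0], [182.0, 336.0]]
12 87 -13.7 -6.8 33.7 0.01; 87 -13.7 -6.8 33.7 0; 87 -13.7 -6.8 33.7 0.01; 87 -13.7 -6.7 33.7 0.01; 87 -13.7 -6.8 33.7 0; 87 -13.7 -6.8 33.7 0.01; 87 -13.7 -6.8 33.7 0; 87 -13.7 -6.8 33.7 0.01; 87 -13.7 -6.8 33.7 0.01; 87 -13.7 -6.8 33.7 0; 87 -13.7 -6.8 33.7 0.01; 87 -13.8 -6.7 33.7 0.01
```

View pics/w3.png

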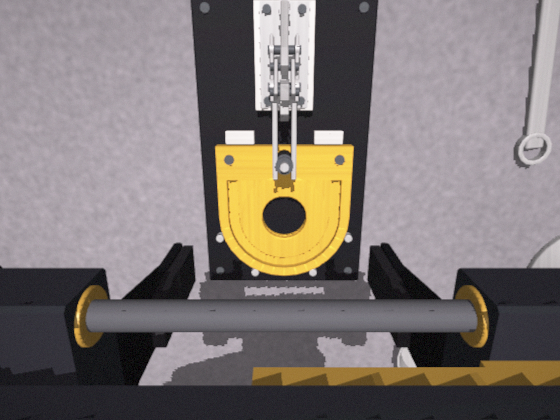

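The view is clear: groove lines in the plate, bar foot on the plate at (168,285), hole at (215,284). Next I'll refine the pose from the brass outline, then go to the pick.

```bash
cat > outl.py <<'E'
from h import *
def outline(f,q0,z=.027):
    R,o,img=f["R"],f["o"],f["img"]
    h=cv2.cvtColor(img,cv2.COLOR_BGR2HSV);m=((h[...,0]>15)&(h[...,0]<35)&(h[...,1]>120)&(h[...,2]>60)).astype(np.uint8)
    m[290:]=0;n,l,st,_=cv2.connectedComponentsWithStats(m);k=1+np.argmax(st[1:,4])
    ct=max(cv2.findContours((l==k).astype(np.uint8),cv2.RETR_EXTERNAL,cv2.CHAIN_APPROX_NONE)[0],key=len)[:,0,:]
    W=np.array([px2w(f,r,c_,z=z,R=R,o=o)[:2] for c_,r in ct])
    q=np.array(q0)
    def res(q,W):
        c,s=np.cos(q[2]),np.sin(q[2]);L=(W-q[:2])@np.array([[c,-s],[s,c]])
        return np.where(L[:,1]<0,np.hypot(L[:,0],L[:,1]),abs(L[:,0]))-.062-.0003,L
    for _ in range(3):
        r,L=res(q,W);k=(L[:,1]<.045)&(abs(r)<.008)
        q=least_squares(lambda q:res(q,W[k])[0],q,loss='soft_l1',f_scale=.001).x
    r,L=res(q,W[k]);print("outline",q[:2].round(4),np.degrees(q[2]).round(2),k.sum(),"rms mm",(1e3*np.sqrt(np.mean(r**2))).round(2),"top y",L[:,1].min().round(4));return q
E
python3 - <<'E'
from outl import *
f={k:v for k,v in np.load("w3.npz").items()}
outline(f,[.517,-.077,np.radians(-12.2)])
img=f["img"];cv2.imwrite("pics/w3c.png",cv2.resize(img[130:285,200:370],None,fx=4,fy=4,interpolation=cv2.INTER_CUBIC))
E
```

```text
outline [ 0.516  -0.0778] -11.94 267 rms mm 0.44 top y -0.0622
```

Call:
send_rows:
  moves: "87 -13.7 -6.8 33.7 0; 87 -13.7 -6.8 33.7 0; 87 -13.7 -6.8 33.7 0; 87 -13.7 -6.7 33.7 0; 87 -13.7 -6.8 33.7 0; 87 -13.7 -6.8 33.7 0; 87 -13.7 -6.8 33.7 0; 87 -13.7 -6.8 33.7 0; 87 -13.7 -6.8 33.7 0; 87 -13.7 -6.8 33.7 0; 87 -13.7 -6.8 33.7 0; 87 -13.8 -6.7 33.7 0; 87 0 0 0 0; 87 0 0 0 0"

```text
time_s: 11.1
position: [0.4437, 0.3899, 0.2707]
tcp_rot: [[0.979, 0.001, 0.202], [-0.202, 0.0, 0.979], [0.001, -1.0, 0.001]]
force: [-0.4, 0.3, 0.0]
opening: 1.003
```

```bash
python3 - <<'E'
from h import *
s=read_state();p=np.array(s["position"]);print(p.round(4),s["time_s"])
c=capture("wrist");R,o=wcam(c,s);cv2.imwrite("pics/w4.png",c["image"]);z=c["z_map"];K=c["mtx"]
for k,h in(("pick_grip",.111),("block_mouth",.07)):
    for x in mark_of(c,k)[:1]: print(k,round(x["p"],2),np.round(x["pixel"]),px2w(c,*x["pixel"],z=h,R=R,o=o).round(4))
rr,cc=np.mgrid[:420,:560];d=np.stack([(cc-K[0,2])/K[0,0],-(rr-K[1,2])/K[1,1],-np.ones_like(cc,float)],-1)@R.T
W=o+d*z[...,None];ok=(z>0)&(np.hypot(W[...,0]-.445,W[...,1]-.388)<.07)
for lo,hi,n in((.147,.157,"handle top"),(.064,.073,"block top")):
    g=(ok&(W[...,2]>lo)&(W[...,2]<hi));P=(W[g][:,:2]*1e3).astype(np.float32);r=cv2.minAreaRect(P);print(n,g.sum(),np.round(r[0],1),np.round(r[1],1),round(r[2],1),np.median(W[g][:,2]).round(4))
E
```

```text
[0.4437 0.3899 0.2707] 11.1
pick_grip 0.88 [182. 290.] [0.4514 0.3873 0.111 ]
block_mouth 0.91 [171. 285.] [0.4482 0.389  0.07  ]
handle top 411 [450.7 389.6] [16.9 16.9] 42.1 0.1515
block top 2888 [450.9 388.7] [64.  64.5] 31.8 0.07
```

View pics/w4.png

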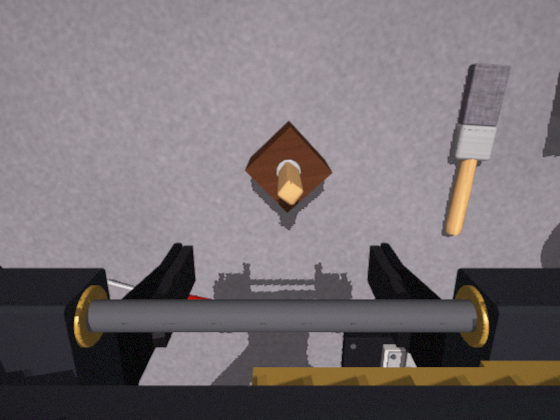

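The picture shows the block as a diamond at (168,288) and the pick's handle top at (190,290). The brush and the jar are clear of it. I'll turn to the handle's faces (-48°) and come down partway.

```bash
python3 - <<'E'
from h import *
plan([0.4508,0.389,0.19],-47.9,grip=87)
E
```

```text
6 87 0.9 13.3 0.6 5.99; 87 0.8 13.4 0.8 5.99; 87 0.8 13.3 0.8 5.99; 87 0.7 13.3 0.9 5.99; 87 0.5 13.3 0.9 5.99; 87 0.5 13.4 1.1 5.99
```

Call:
send_rows:
  moves: "87 0.9 13.3 0.6 6; 87 0.8 13.4 0.8 6; 87 0.8 13.3 0.8 6; 87 0.7 13.3 0.9 6; 87 0.5 13.3 0.9 6; 87 0.5 13.4 1.1 6; 87 0 0 0 0; 87 0 0 0 0"

```text
time_s: 11.92
position: [0.4515, 0.388, 0.1897]
tcp_rot: [[0.67, -0.002, 0.743], [-0.743, -0.001, 0.67], [-0.0, -1.0, -0.003]]
force: [-0.7, -0.1, 0.7]
opening: 1.002
```

```bash
python3 - <<'E'
from h import *
s=read_state();p=np.array(s["position"]);print(p.round(4),s["time_s"],ang(s))
c=capture("wrist");R,o=wcam(c,s);cv2.imwrite("pics/w5.png",c["image"]);z=c["z_map"];K=c["mtx"];Rt=np.array(s["tcp_rot"])
rr,cc=np.mgrid[:420,:560];d=np.stack([(cc-K[0,2])/K[0,0],-(rr-K[1,2])/K[1,1],-np.ones_like(cc,float)],-1)@R.T
W=o+d*z[...,None];ok=(z>0)&(np.hypot(W[...,0]-.445,W[...,1]-.388)<.07)
for lo,hi,n in((.149,.157,"handle top"),(.064,.073,"block top")):
    g=(ok&(W[...,2]>lo)&(W[...,2]<hi));P=(W[g][:,:2]*1e3).astype(np.float32);r=cv2.minAreaRect(P);t=(np.array([r[0][0]/1e3,r[0][1]/1e3,(lo+hi)/2])-p)@Rt
    print(n,g.sum(),np.round(r[0],1),np.round(r[1],1),round(r[2],1),np.median(W[g][:,2]).round(4),"tool",t.round(4))
E
```

```text
[0.4515 0.388  0.1897] 11.9167 -47.948886791286505
handle top 683 [451.5 389.7] [16.5 16.4] 41.3 0.1517 tool [-0.0013  0.0367  0.0013]
block top 4688 [451.  388.7] [64.8 64.1] 31.8 0.0699 tool [-0.0008  0.1212  0.0005]
```

Call:
send_rows:
  moves: "87 -1 20 1 0; 87 0 25 0 0; 87 0 25 0 0; 60 0 25 0 0; 40 0 0 0 0; 30 0 0 0 0; 0 0 0 0 0; 0 0 0 0 0; 0 0 0 0 0; 0 0 0 0 0; 0 0 0 0 0; 0 0 0 0 0; 0 0 0 0 0; 0 0 0 0 0; 0 0 0 0 0; 0 0 0 0 0; 0 0 0 0 0; 0 0 0 0 0; 0 0 0 0 0"

```text
time_s: 13.55
position: [0.4517, 0.3908, 0.0954]
tcp_rot: [[0.669, -0.0, 0.743], [-0.743, -0.0, 0.669], [0.0, -1.0, -0.0]]
force: [-0.2, 0.6, 0.6]
opening: 0.192
```

Call:
send_rows:
  moves: "0 0 -10 0 0; 0 0 -20 0 0; 0 0 -25 0 0; 0 0 -25 0 0; 0 0 -25 0 0; 0 0 0 0 0"

```text
time_s: 14.05
position: [0.4546, 0.3928, 0.2064]
tcp_rot: [[0.669, 0.01, 0.743], [-0.743, 0.006, 0.669], [0.002, -1.0, 0.011]]
force: [1.5, 0.5, 0.1]
opening: 0.193
```

```bash
python3 - <<'E'
from h import *
s=read_state();print(np.round(s["position"],4),s["opening"],s["force"])
plan([0.4759,-0.0363,0.15],-12,grip=0,step=30)
E
```

```text
[0.4546 0.3928 0.2064] 0.19315874418929835 [1.54139183 0.54382112 0.07906456]
15 0 22.2 3.8 -18.1 -2.4; 0 21.4 3.7 -19 -2.4; 0 20.6 3.8 -19.9 -2.4; 0 19.8 3.7 -20.7 -2.4; 0 18.9 3.8 -21.5 -2.4; 0 17.9 3.8 -22.4 -2.4; 0 17.1 3.7 -23 -2.4; 0 16 3.8 -23.7 -2.4; 0 15 3.7 -24.4 -2.4; 0 14 3.8 -25 -2.4; 0 12.9 3.7 -25.6 -2.4; 0 11.9 3.8 -26 -2.4; 0 10.7 3.8 -26.6 -2.4; 0 9.6 3.7 -27 -2.4; 0 8.5 3.8 -27.3 -2.4
```

Call:
send_rows:
  moves: "0 22.2 3.8 -18.1 -2.4; 0 21.4 3.7 -19 -2.4; 0 20.6 3.8 -19.9 -2.4; 0 19.8 3.7 -20.7 -2.4; 0 18.9 3.8 -21.5 -2.4; 0 17.9 3.8 -22.4 -2.4; 0 17.1 3.7 -23 -2.4; 0 16 3.8 -23.7 -2.4; 0 15 3.7 -24.4 -2.4; 0 14 3.8 -25 -2.4; 0 12.9 3.7 -25.6 -2.4; 0 11.9 3.8 -26 -2.4; 0 10.7 3.8 -26.6 -2.4; 0 9.6 3.7 -27 -2.4; 0 8.5 3.8 -27.3 -2.4; 0 0 0 0 0; 0 0 0 0 0; 0 0 0 0 0; 0 0 0 0 0"

```text
time_s: 15.63
position: [0.4724, -0.0372, 0.144]
tcp_rot: [[0.978, -0.001, 0.207], [-0.207, 0.001, 0.978], [-0.001, -1.0, 0.0]]
force: [-0.5, -0.1, -1.7]
opening: 0.196
```

```bash
python3 - <<'E'
from outl import *
for i in range(3):
    s=read_state();print(np.round(s["position"],4),ang(s).round(2),s["time_s"]);c=capture("wrist")
R,o=wcam(c,s);img=c["image"]
f=dict(R=R,o=o,img=img,mtx=c["mtx"]);q=outline(f,[.5162,-.0776,np.radians(-12)])
print([(round(x["p"],2),np.round(x["pixel"],1)) for x in mark_of(c,"pick_tip")[:3]],[(round(x["p"],2),np.round(x["pixel"],1)) for x in mark_of(c,"pick_grip")[:1]])
cv2.imwrite("pics/w6.png",cv2.resize(img[120:320,180:380],None,fx=3,fy=3,interpolation=cv2.INTER_CUBIC))
E
```

```text
[ 0.4724 -0.0372  0.144 ] -11.96 15.6333
[ 0.4725 -0.0371  0.1441] -11.93 15.6833
[ 0.4726 -0.037   0.1441] -11.91 15.7333
outline [ 0.5168 -0.0747] -11.59 172 rms mm 1.56 top y -0.0389
[(0.73, array([208. , 279.1]))] [(0.96, array([283.9, 281.7]))]
```

View pics/w6.png

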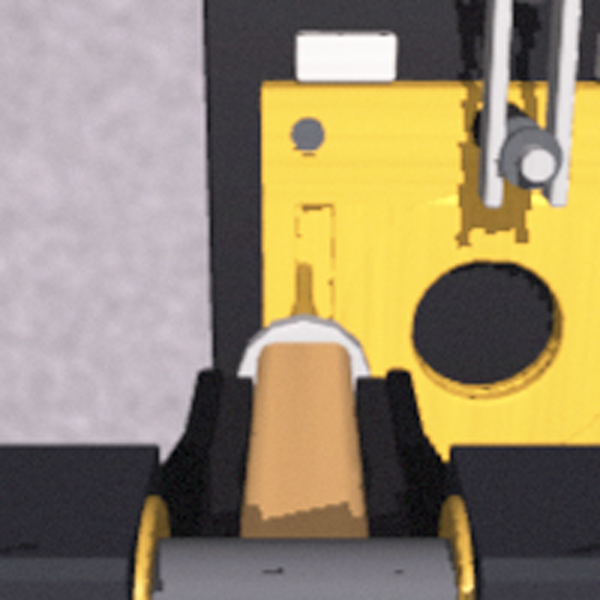

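```bash
python3 - <<'E'
from h import *
s=read_state();p=np.array(s["position"]);Rt=np.array(s["tcp_rot"]);c=capture("wrist");R,o=wcam(c,s);K=np.array(c["mtx"]);print(p.round(4))
def proj(w): v=R.T@(w-o);return np.array([K[1,2]-K[1,1]*v[1]/-v[2],K[0,2]+K[0,0]*v[0]/-v[2]])
print("expected tip px",proj(p+Rt@[0,.0854,0]).round(1))
tip=px2w(c,208,281.3,z=p[2]-.0854,R=R,o=o);print("tip tool frame",((tip-p)@Rt).round(4),tip.round(4))
g=lambda x,y,z=.027:px2w(c,120+y/3,180+x/3,z=z,R=R,o=o)
L=g(297,250);Rr=g(333,250);E=g(315,206);print("groove width",np.linalg.norm(Rr-L).round(4),"end (plate y=37)",E.round(4))
th=np.radians(-12);ux=np.array([np.cos(th),np.sin(th)]);uy=np.array([-ux[1],ux[0]])
mid=(L+Rr)[:2]/2
print("plate origin: from leg x",(mid@ux+.048).round(4),"from end y",(E[:2]@uy-.037).round(4))
q=np.array([.5162,-.0776]);print("outline est  x,y along axes",(q@ux).round(4),(q@uy).round(4))
print("hole centre", ((g(487,262)+g(487,388))[:2]/2@np.array([ux,uy]).T).round(4), (((g(412,325)+g(556,325))/2)[:2]@ux).round(4))
print("blk")
print("predicted seam0",xf([*q,th],[[-.048,.032]]).round(4), "tip",tip.round(4))
E
```

```text
[ 0.4729 -0.0374  0.1442]
expected tip px [207.1 281. ]
tip tool frame [ 0.0002  0.0854 -0.0007] [ 0.4729 -0.0381  0.0588]
groove width 0.0098 end (plate y=37) [ 0.477  -0.0334  0.027 ]
plate origin: from leg x 0.5216 from end y 0.0295
outline est  x,y along axes 0.5211 0.0314
hole centre [0.5215 0.0319] 0.5207
blk
predicted seam0 [[ 0.4759 -0.0363]] tip [ 0.4729 -0.0381  0.0588]
```

View pics/w3c.png

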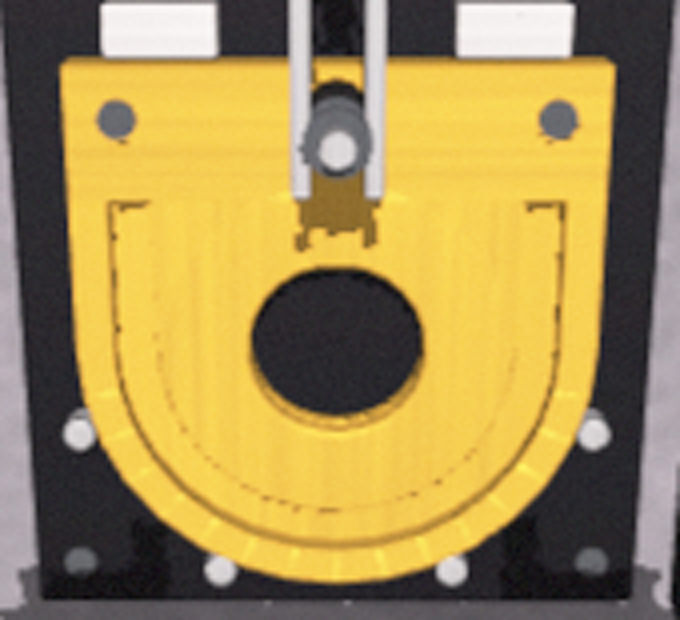

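```bash
python3 - <<'E'
from h import *
f=np.load("w3.npz");R,o=f["R"],f["o"];c=dict(mtx=f["mtx"])
th=np.radians(-12);ux=np.array([np.cos(th),np.sin(th)]);uy=np.array([-ux[1],ux[0]])
g=lambda x,y,z=.027:px2w(c,130+(y+.5)/4-.5,200+(x+.5)/4-.5,z=z,R=R,o=o)[:2]
for n,x,y,l in(("end",130,203,37),("end2",545,203,37),("outline",337,583,-62),("inner",337,511,-43),("outer",337,548,-53),("holetop",337,267,21),("holebot",337,417,-21),("flat",337,60,68)): print(n,(g(x,y)@uy*1e3-l).round(1))
for n,x,y,l in(("legL",114,240,-53),("legR",563,240,53),("edgeL",70,240,-62),("edgeR",606,240,62),("holeL",252,342,-21),("holeR",423,342,21)): print(n,(g(x,y)@ux*1e3-l).round(1))
d=(g(563,240)-g(114,240));print(np.degrees(np.arctan2(d[1],d[0])))
d=(g(545,203)-g(130,203));print(np.degrees(np.arctan2(d[1],d[0])))
E
```

```text
end 30.1
end2 30.2
outline 30.5
inner 31.6
outer 31.4
holetop 30.7
holebot 34.7
flat 32.2
legL 522.1
legR 520.5
edgeL 520.9
edgeR 521.5
holeL 521.8
holeR 520.5
-11.965196281844747
-11.969570314274307
```

```bash
python3 - <<'E'
from h import *
s=read_state();print(s["position"],s["force"])
plan([0.4760,-0.0363,0.1165],-11.97,n=4,grip=0)
E
```

```text
[ 0.4728899  -0.03756584  0.14414818] [-0.54684296 -0.03222206 -0.00922191]
4 0 0.7 6.9 0.5 0.01; 0 0.7 6.9 0.4 0.01; 0 0.7 6.9 0.5 0.01; 0 0.7 6.9 0.5 0
```

Call:
send_rows:
  moves: "0 0.7 6.9 0.5 0; 0 0.7 6.9 0.5 0; 0 0.7 6.9 0.5 0; 0 0.7 6.9 0.4 0; 0 0 0 0 0; 0 0 0 0 0; 0 0 0 0 0"

```text
time_s: 16.52
position: [0.476, -0.037, 0.1162]
tcp_rot: [[0.978, -0.0, 0.208], [-0.208, 0.0, 0.978], [-0.0, -1.0, 0.0]]
force: [1.1, 0.4, -0.1]
opening: 0.192
```

```bash
python3 - <<'E'
from outl import *
s=read_state();p=np.array(s["position"]);print(np.round(p,4),ang(s).round(2),s["time_s"],np.round(s["force"],1));c=capture("wrist")
R,o=wcam(c,s);img=c["image"];Rt=np.array(s["tcp_rot"]);K=np.array(c["mtx"])
def proj(w): v=R.T@(w-o);return np.array([K[1,2]-K[1,1]*v[1]/-v[2],K[0,2]+K[0,0]*v[0]/-v[2]])
q=[.5163,-.0780,np.radians(-11.97)]
print("tip px exp",proj(p+Rt@[0,.0854,-.0005]).round(1),"seam0 top",proj(np.append(xf(q,[SP[0]])[0],.027)).round(1),"end",proj(np.append(xf(q,[[-.048,.037]])[0],.027)).round(1))
cv2.imwrite("pics/w7.png",cv2.resize(img[150:270,230:350],None,fx=5,fy=5,interpolation=cv2.INTER_CUBIC))
E
```

```text
[ 0.476  -0.037   0.1162] -12.01 16.5167 [ 1.1  0.4 -0.1]
tip px exp [207.7 281. ] seam0 top [205.1 281. ] end [198.6 281. ]
```

View pics/w7.png

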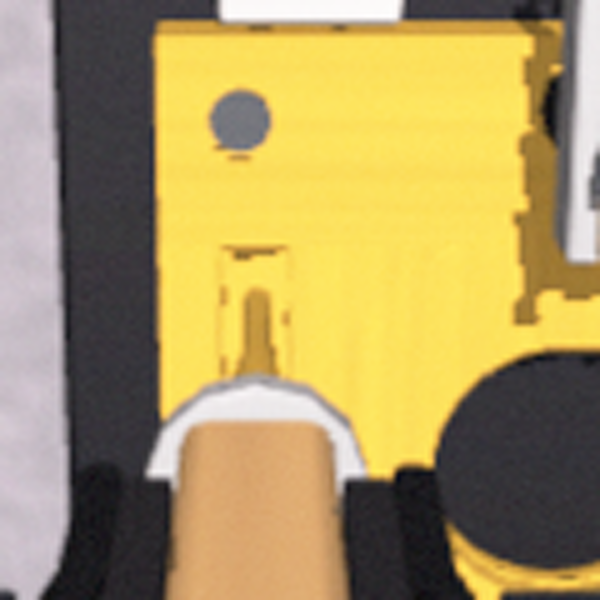

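The tip (257,291 in the crop) is centred between the groove walls (220 and 289) and about 7 mm from the blind end at y=248. I'll lower slowly.

Call:
send_rows:
  moves: "0 0 1.2 0.5 0; 0 0 1.5 0.5 0; 0 0 1.5 0 0; 0 0 1.5 0 0; 0 0 1.2 0 0; 0 0 0 0 0; 0 0 0 0 0; 0 0 0 0 0"

```text
time_s: 17.23
position: [0.4763, -0.036, 0.1095]
tcp_rot: [[0.978, 0.0, 0.208], [-0.208, -0.0, 0.978], [0.0, -1.0, 0.0]]
force: [0.1, -1.1, -0.8]
opening: 0.193
```

Call:
send_rows:
  moves: "0 0 0.5 0 0; 0 0 0.5 0 0; 0 0 0.5 0 0; 0 0 0 0 0; 0 0 0 0 0"

```text
time_s: 17.65
position: [0.4762, -0.0359, 0.108]
tcp_rot: [[0.978, -0.0, 0.208], [-0.208, 0.0, 0.978], [-0.0, -1.0, 0.0]]
force: [0.4, -1.1, -0.2]
opening: 0.193
```

Call:
send_rows:
  moves: "0 0 0.5 0 0; 0 0 0.5 0 0; 0 0 0 0 0; 0 0 0 0 0"

```text
time_s: 17.98
position: [0.4762, -0.0359, 0.107]
tcp_rot: [[0.978, -0.0, 0.208], [-0.208, 0.0, 0.978], [-0.0, -1.0, -0.0]]
force: [0.4, 0.3, -0.9]
opening: 0.193
```

Call:
send_rows:
  moves: "0 0 0.5 0 0; 0 0 0 0 0; 0 0 0 0 0"

```text
time_s: 18.23
position: [0.4762, -0.036, 0.1065]
tcp_rot: [[0.978, -0.0, 0.208], [-0.208, -0.0, 0.978], [-0.0, -1.0, -0.0]]
force: [-0.0, -0.5, -0.3]
opening: 0.192
```

Call:
send_rows:
  moves: "0 0 0.5 0 0; 0 0 0 0 0; 0 0 0 0 0"

```text
time_s: 18.48
position: [0.4763, -0.036, 0.1062]
tcp_rot: [[0.978, 0.0, 0.208], [-0.208, -0.0, 0.978], [0.0, -1.0, -0.0]]
force: [-0.3, 0.3, 1.0]
opening: 0.196
```

Call:
send_rows:
  moves: "0 0 0.5 0 0; 0 0 0 0 0; 0 0 0 0 0"

```text
time_s: 18.73
position: [0.4763, -0.036, 0.106]
tcp_rot: [[0.978, 0.0, 0.208], [-0.208, -0.0, 0.978], [0.0, -1.0, -0.0]]
force: [-1.3, 1.1, 3.9]
opening: 0.195
```

Light contact was found at TCP z≈0.1062, so the floor is at 21 mm as expected. I'll back off 0.5 mm and trace at about 2.8 cm/s, checking between calls.

```bash
cat > tr.py <<'E'
from h import *
import sys
q=[.5163,-.0780,np.radians(-11.97)]
def loc(P): c,s_=np.cos(q[2]),np.sin(q[2]);return (np.asarray(P)[:2]-q[:2])@np.array([[c,-s_],[s_,c]])
if __name__=="__main__":
    TOT=64+np.pi*48;N=94
    s=read_state();P=loc(s["position"])*1e3;print("TCP local",P.round(2),"z",np.round(s["position"][2],4))
    prev=np.array([-48.,32.])
    rows=[]
    for i in range(N):
        t=seam((i+1)*TOT/N)*1e3;d=(t-prev).round(1);prev+=d;rows.append(f"0 {d[0]:g} 0 {d[1]:g} 0")
        if (i+1)%19==0 or i==N-1: print(i+1,prev.round(1),"\n","; ".join(rows));rows=[]
E
python3 tr.py
```

```text
TCP local [-47.82  32.83] z 0.106
19 [-46.6 -11.3] 
 0 0 0 -2.3 0; 0 0 0 -2.3 0; 0 0 0 -2.3 0; 0 0 0 -2.2 0; 0 0 0 -2.3 0; 0 0 0 -2.3 0; 0 0 0 -2.3 0; 0 0 0 -2.3 0; 0 0 0 -2.3 0; 0 0 0 -2.3 0; 0 0 0 -2.2 0; 0 0 0 -2.3 0; 0 0 0 -2.3 0; 0 0 0 -2.3 0; 0 0.1 0 -2.3 0; 0 0.1 0 -2.3 0; 0 0.3 0 -2.2 0; 0 0.4 0 -2.3 0; 0 0.5 0 -2.2 0
38 [-19.9 -43.7] 
 0 0.5 0 -2.2 0; 0 0.7 0 -2.2 0; 0 0.8 0 -2.1 0; 0 0.9 0 -2.1 0; 0 1 0 -2.1 0; 0 1.1 0 -2 0; 0 1.2 0 -1.9 0; 0 1.3 0 -1.9 0; 0 1.4 0 -1.9 0; 0 1.4 0 -1.7 0; 0 1.6 0 -1.7 0; 0 1.6 0 -1.6 0; 0 1.7 0 -1.6 0; 0 1.7 0 -1.4 0; 0 1.9 0 -1.4 0; 0 1.8 0 -1.3 0; 0 2 0 -1.2 0; 0 2 0 -1.1 0; 0 2.1 0 -1 0
57 [ 22.  -42.7] 
 0 2.1 0 -0.9 0; 0 2.1 0 -0.8 0; 0 2.2 0 -0.7 0; 0 2.2 0 -0.5 0; 0 2.2 0 -0.5 0; 0 2.3 0 -0.4 0; 0 2.2 0 -0.3 0; 0 2.3 0 -0.1 0; 0 2.3 0 -0.1 0; 0 2.3 0 0.1 0; 0 2.3 0 0.1 0; 0 2.2 0 0.3 0; 0 2.3 0 0.4 0; 0 2.2 0 0.5 0; 0 2.2 0 0.5 0; 0 2.2 0 0.7 0; 0 2.1 0 0.8 0; 0 2.1 0 0.9 0; 0 2.1 0 1 0
76 [47.1 -9.1] 
 0 2 0 1.1 0; 0 2 0 1.2 0; 0 1.8 0 1.3 0; 0 1.9 0 1.4 0; 0 1.7 0 1.4 0; 0 1.7 0 1.6 0; 0 1.6 0 1.6 0; 0 1.6 0 1.7 0; 0 1.4 0 1.7 0; 0 1.4 0 1.9 0; 0 1.3 0 1.9 0; 0 1.2 0 1.9 0; 0 1.1 0 2 0; 0 1 0 2.1 0; 0 0.9 0 2.1 0; 0 0.8 0 2.1 0; 0 0.7 0 2.2 0; 0 0.5 0 2.2 0; 0 0.5 0 2.2 0
94 [48. 32.] 
 0 0.4 0 2.3 0; 0 0.3 0 2.2 0; 0 0.1 0 2.3 0; 0 0.1 0 2.3 0; 0 0 0 2.3 0; 0 0 0 2.3 0; 0 0 0 2.3 0; 0 0 0 2.2 0; 0 0 0 2.3 0; 0 0 0 2.3 0; 0 0 0 2.3 0; 0 0 0 2.3 0; 0 0 0 2.3 0; 0 0 0 2.3 0; 0 0 0 2.2 0; 0 0 0 2.3 0; 0 0 0 2.3 0; 0 0 0 2.3 0
```

Call:
send_rows:
  moves: "0 0 -0.4 -1 0; 0 0 0 -2.3 0; 0 0 0 -2.3 0; 0 0 0 -2.2 0; 0 0 0 -2.3 0; 0 0 0 -2.3 0; 0 0 0 -2.3 0; 0 0 0 -2.3 0; 0 0 0 -2.3 0; 0 0 0 -2.3 0; 0 0 0 -2.2 0; 0 0 0 -2.3 0; 0 0 0 -2.3 0; 0 0 0 -2.3 0; 0 0.1 0 -2.3 0; 0 0.1 0 -2.3 0; 0 0.3 0 -2.2 0; 0 0.4 0 -2.3 0; 0 0.5 0 -2.2 0; 0 0.3 0 -1.3 0"

```text
time_s: 20.4
position: [0.4684, -0.0788, 0.1058]
tcp_rot: [[0.978, -0.001, 0.208], [-0.208, 0.0, 0.978], [-0.001, -1.0, 0.0]]
force: [0.0, 3.8, 3.9]
opening: 0.194
```

```bash
python3 - <<'E'
from tr import *
s=read_state();print((loc(s["position"])*1e3).round(2),s["position"][2],np.round(s["force"],1),s["time_s"])
c=capture("wrist");cv2.imwrite("pics/w8.png",cv2.resize(c["image"][140:270,220:350],None,fx=4.5,fy=4.5,interpolation=cv2.INTER_CUBIC))
E
```

```text
[-46.69 -10.74] 0.10582422078583212 [0.  3.8 3.9] 20.4
```

View pics/w8.png

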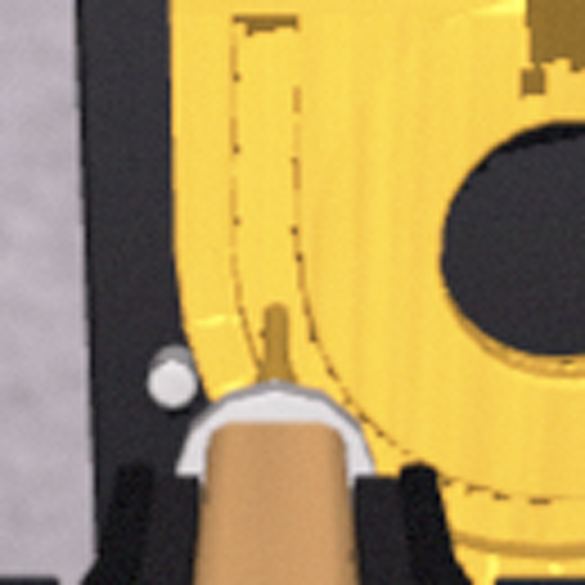

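The tip (276,308) is in the middle of the groove (243–310). I'll continue, 0.3 mm lighter.

Call:
send_rows:
  moves: "0 0.2 -0.3 -0.9 0; 0 0.7 0 -2.2 0; 0 0.8 0 -2.1 0; 0 0.9 0 -2.1 0; 0 1 0 -2.1 0; 0 1.1 0 -2 0; 0 1.2 0 -1.9 0; 0 1.3 0 -1.9 0; 0 1.4 0 -1.9 0; 0 1.4 0 -1.7 0; 0 1.6 0 -1.7 0; 0 1.6 0 -1.6 0; 0 1.7 0 -1.6 0; 0 1.7 0 -1.4 0; 0 1.9 0 -1.4 0; 0 1.8 0 -1.3 0; 0 2 0 -1.2 0; 0 2 0 -1.1 0; 0 2.1 0 -1 0"

```text
time_s: 22.03
position: [0.4884, -0.1147, 0.1062]
tcp_rot: [[0.978, -0.0, 0.208], [-0.208, -0.0, 0.978], [-0.0, -1.0, -0.0]]
force: [-1.2, 0.8, 1.0]
opening: 0.194
```

```bash
python3 - <<'E'
from tr import *
s=read_state();print((loc(s["position"])*1e3).round(2),s["position"][2],np.round(s["force"],1),s["time_s"], np.linalg.norm(loc(s["position"])-[0,.0007]))
E
```

```text
[-19.68 -41.73] 0.10623958585393184 [-1.2  0.8  1. ] 22.0333 0.04677439114931687
```

Call:
send_rows:
  moves: "0 2 0 -1.2 0; 0 2.1 0 -1.2 0; 0 2.2 0 -0.9 0; 0 2.2 0 -0.5 0; 0 2.2 0 -0.5 0; 0 2.3 0 -0.4 0; 0 2.2 0 -0.3 0; 0 2.3 0 -0.1 0; 0 2.3 0 -0.1 0; 0 2.3 0 0.1 0"

```text
time_s: 22.87
position: [0.5091, -0.1243, 0.1062]
tcp_rot: [[0.978, 0.0, 0.208], [-0.208, -0.0, 0.978], [0.0, -1.0, -0.0]]
force: [-1.5, 0.3, -0.1]
opening: 0.192
```

```bash
python3 - <<'E'
from tr import *
s=read_state();print((loc(s["position"])*1e3).round(2),s["position"][2],np.round(s["force"],1),s["time_s"], np.linalg.norm(loc(s["position"])-[0,.0007]))
E
```

```text
[  2.51 -46.76] 0.10624724455415757 [-1.5  0.3 -0.1] 22.8667 0.04752251779383412
```

Call:
send_rows:
  moves: "0 2.3 0 0 0; 0 2.2 0 0.2 0; 0 2.3 0 0.3 0; 0 2.2 0 0.5 0; 0 2.2 0 0.5 0; 0 2.2 0 0.7 0; 0 2.1 0 0.8 0; 0 2.1 0 0.9 0; 0 2.1 0 1 0; 0 2 0 1.1 0; 0 2 0 1.2 0; 0 1.8 0 1.3 0"

```text
time_s: 23.87
position: [0.5358, -0.1211, 0.1063]
tcp_rot: [[0.978, 0.0, 0.208], [-0.208, -0.0, 0.978], [0.0, -1.0, -0.0]]
force: [-0.9, -0.4, 0.2]
opening: 0.196
```

```bash
python3 - <<'E'
from tr import *
s=read_state();print((loc(s["position"])*1e3).round(2),s["position"][2],np.round(s["force"],1),s["time_s"], np.linalg.norm(loc(s["position"])-[0,.0007]))
c=capture("wrist");cv2.imwrite("pics/w9.png",cv2.resize(c["image"][140:270,220:350],None,fx=4.5,fy=4.5,interpolation=cv2.INTER_CUBIC))
E
```

```text
[ 28.07 -38.15] 0.10626208519981765 [-0.9 -0.4  0.2] 23.8667 0.047928132382418887
```

View pics/w9.png

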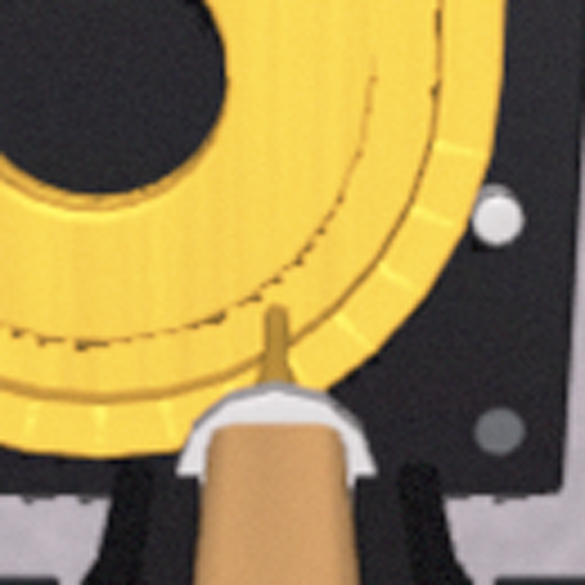

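The tip (276,308) is between the inner edge (≈283) and the outer wall (≈345), so it's centred. I'll continue.

Call:
send_rows:
  moves: "0 1.9 0 1.4 0; 0 1.7 0 1.4 0; 0 1.7 0 1.6 0; 0 1.6 0 1.6 0; 0 1.6 0 1.7 0; 0 1.4 0 1.7 0; 0 1.4 0 1.9 0; 0 1.3 0 1.9 0; 0 1.2 0 1.9 0; 0 1.1 0 2 0; 0 1 0 2.1 0; 0 0.9 0 2.1 0; 0 0.8 0 2.1 0; 0 0.7 0 2.2 0; 0 0.5 0 2.2 0; 0 0.5 0 2.2 0"

```text
time_s: 25.25
position: [0.5608, -0.0956, 0.1063]
tcp_rot: [[0.978, 0.0, 0.208], [-0.208, -0.0, 0.978], [0.0, -1.0, -0.0]]
force: [-0.4, -0.3, 0.1]
opening: 0.192
```

```bash
python3 - <<'E'
from tr import *
s=read_state();print((loc(s["position"])*1e3).round(2),s["position"][2],np.round(s["force"],1),s["time_s"], np.linalg.norm(loc(s["position"])-[0,.0007]))
E
```

```text
[47.17 -8.02] 0.10626523895783221 [-0.4 -0.3  0.1] 25.25 0.047965601347389565
```

Call:
send_rows:
  moves: "0 0.4 0 2.3 0; 0 0.3 0 2.2 0; 0 0.1 0 2.3 0; 0 0 0 2.3 0; 0 0 0 2.3 0; 0 0 0 2.3 0; 0 0 0 2.3 0; 0 0 0 2.2 0; 0 0 0 2.3 0; 0 0 0 2.3 0; 0 0 0 2.3 0; 0 0 0 2.3 0; 0 0 0 2.3 0; 0 0 0 2.3 0; 0 0 0 2.2 0; 0 0 0 2.2 0; 0 0 0 2 0; 0 0 0 1.6 0; 0 0 0 0 0; 0 0 0 0 0"

```text
time_s: 26.92
position: [0.5698, -0.0565, 0.1063]
tcp_rot: [[0.978, 0.0, 0.208], [-0.208, 0.001, 0.978], [0.0, -1.0, 0.001]]
force: [0.1, 0.5, 1.7]
opening: 0.197
```

```bash
python3 - <<'E'
from tr import *
s=read_state();print((loc(s["position"])*1e3).round(2),s["position"][2],np.round(s["force"],1),s["time_s"])
c=capture("wrist");R,o=wcam(c,s);K=np.array(c["mtx"])
def proj(w): v=R.T@(w-o);return np.array([K[1,2]-K[1,1]*v[1]/-v[2],K[0,2]+K[0,0]*v[0]/-v[2]])
print("seam8 px",proj(np.append(xf(q,[SP[8]])[0],.021)).round(1),"tip mark",[(x["p"],np.round(x["pixel"],1)) for x in mark_of(c,"pick_tip")[:1]])
E
```

```text
[47.89 32.14] 0.10626506832819191 [0.1 0.5 1.7] 26.9167
seam8 px [207.4 281.2] tip mark [(0.94, array([209.4, 279.1]))]
```

Call:
send_rows:
  moves: "0 0 -1.5 0 0; 0 0 -2 0 0; 0 0 -2 0 0; 0 0 -2 0 0; 0 0 -5 0 0; 0 0 -12 0 0; 0 0 -20 0 0; 0 0 -25 0 0; 0 0 -25 0 0; 0 0 -15 0 0; 0 0 0 0 0; 0 0 0 0 0"

```text
time_s: 28.02
position: [0.5701, -0.057, 0.2166]
tcp_rot: [[0.978, 0.002, 0.208], [-0.208, -0.001, 0.978], [0.002, -1.0, -0.0]]
force: [0.5, -0.4, -1.2]
opening: 0.194
```

```bash
python3 - <<'E'
from h import *
s=read_state();print(np.round(s["position"],4),s["opening"],s["time_s"])
plan([0.4514,0.3892,0.205],-47.9,n=18,grip=0)
E
```

```text
[ 0.5701 -0.057   0.2166] 0.1937043781693303 28.0167
18 0 -11.6 0.6 22.9 1.99; 0 -12.4 0.7 22.4 2; 0 -13.2 0.6 22 1.99; 0 -13.9 0.7 21.6 2; 0 -14.7 0.6 21 1.99; 0 -15.3 0.7 20.6 2; 0 -16.1 0.6 19.9 1.99; 0 -16.8 0.7 19.4 1.99; 0 -17.5 0.6 18.8 2; 0 -18 0.7 18.2 1.99; 0 -18.8 0.6 17.6 2; 0 -19.3 0.7 16.8 1.99; 0 -19.9 0.6 16.2 1.99; 0 -20.4 0.6 15.5 2; 0 -21 0.7 14.8 1.99; 0 -21.4 0.6 14.1 2; 0 -22 0.7 13.3 1.99; 0 -22.3 0.6 12.5 2
```

Call:
send_rows:
  moves: "0 -11.6 0.6 22.9 2; 0 -12.4 0.7 22.4 2; 0 -13.2 0.6 22 2; 0 -13.9 0.7 21.6 2; 0 -14.7 0.6 21 2; 0 -15.3 0.7 20.6 2; 0 -16.1 0.6 19.9 2; 0 -16.8 0.7 19.4 2; 0 -17.5 0.6 18.8 2; 0 -18 0.7 18.2 2; 0 -18.8 0.6 17.6 2; 0 -19.3 0.7 16.8 2; 0 -19.9 0.6 16.2 2; 0 -20.4 0.6 15.5 2; 0 -21 0.7 14.8 2; 0 -21.4 0.6 14.1 2; 0 -22 0.7 13.3 1.9; 0 -22.3 0.6 12.5 2; 0 0 0 0 0; 0 0 0 0 0"

```text
time_s: 29.68
position: [0.4498, 0.3897, 0.2021]
tcp_rot: [[0.673, -0.003, 0.74], [-0.74, -0.002, 0.673], [-0.0, -1.0, -0.004]]
force: [-0.0, -0.6, -2.1]
opening: 0.192
```

Call:
send_rows:
  moves: "0 0 0 0 0; 0 0 0 0 0; 0 0 0 0 0; 0 0 0 0 0; 0 0 0 0 0; 0 0 0 0 0"

```text
time_s: 30.18
position: [0.4518, 0.3889, 0.2043]
tcp_rot: [[0.67, 0.0, 0.743], [-0.743, 0.0, 0.67], [0.0, -1.0, 0.0]]
force: [-0.2, -0.2, -1.5]
opening: 0.193
```

```bash
python3 - <<'E'
from h import *
s=read_state();p=np.array(s["position"]);Rt=np.array(s["tcp_rot"]);print(np.round(p,4),ang(s),s["time_s"])
c=capture("wrist");R,o=wcam(c,s)
print("tip tool",[(round(x["p"],2),np.round(x["pixel"],1),((px2w(c,*x["pixel"],z=p[2]-.0853,R=R,o=o)-p)@Rt).round(4)) for x in mark_of(c,"pick_tip")[:2]])
print("mouth",[(round(x["p"],2),px2w(c,*x["pixel"],z=.07,R=R,o=o).round(4)) for x in mark_of(c,"block_mouth")[:2]])
cv2.imwrite("pics/w10.png",cv2.resize(c["image"][80:280,180:380],None,fx=3,fy=3,interpolation=cv2.INTER_CUBIC))
plan([0.4514,0.3892,0.170],-47.9,n=3,grip=0)
E
```

```text
[0.4518 0.3889 0.2043] -47.953280316720075 30.1833
tip tool [(0.76, array([209.8, 279.4]), array([-0.001 ,  0.0853, -0.002 ]))]
mouth [(0.77, array([0.4517, 0.3889, 0.07  ]))]
3 0 -0 11.4 -0.1 -0.01; 0 -0.1 11.5 -0 -0; 0 0 11.4 -0.1 -0.01
```

View pics/w10.png

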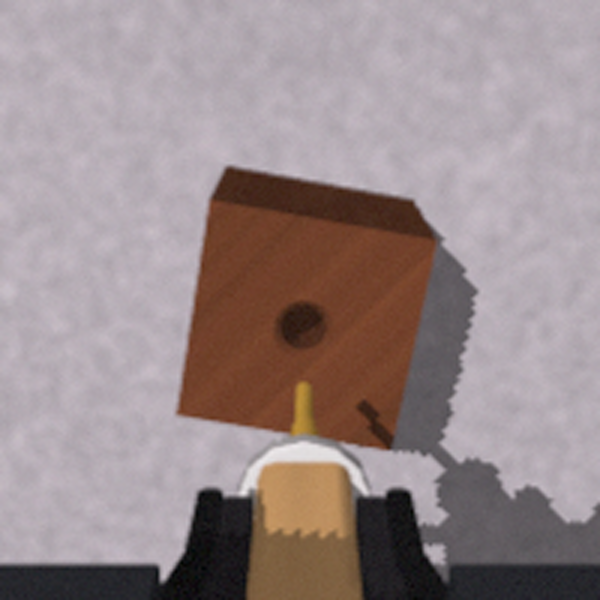

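The picture shows the bore at crop (302,325) and the tip at (303,382). I'll convert both to world positions.

```bash
python3 - <<'E'
from h import *
s=read_state();p=np.array(s["position"]);Rt=np.array(s["tcp_rot"]);c=capture("wrist");R,o=wcam(c,s)
g=lambda x,y,z:px2w(c,80+(y+.5)/3-.5,180+(x+.5)/3-.5,z=z,R=R,o=o)
b=g(302,325,.07);t=g(303,383,p[2]-.0853);print(p.round(4),"bore",b.round(4),"tip",t.round(4),"tool diff",((b-t)@Rt).round(4))
E
```

```text
[0.4516 0.3893 0.2043] bore [0.4518 0.3899 0.07  ] tip [0.4515 0.3892 0.119 ] tool diff [-0.0003  0.049   0.0007]
```

Call:
send_rows:
  moves: "0 -0.2 20 0.4 0; 0 0 18 0 0; 0 0 8 0 0; 0 0 8 0 0; 0 0 8 0 0; 0 0 8 0 0; 0 0 8 0 0; 0 0 8 0 0; 0 0 8 0 0; 0 0 6 0 0; 0 0 4 0 0; 0 0 2 0 0; 0 0 0 0 0; 0 0 0 0 0"

```text
time_s: 31.55
position: [0.4518, 0.3899, 0.0983]
tcp_rot: [[0.67, 0.0, 0.742], [-0.742, 0.0, 0.67], [0.0, -1.0, 0.0]]
force: [0.9, 0.6, -1.0]
opening: 0.193
```

Call:
send_rows:
  moves: "0 0 1 0 0; 0 0 1 0 0; 0 0 0.5 0 0; 0 0 0 0 0; 0 0 0 0 0"

```text
time_s: 31.97
position: [0.4517, 0.3898, 0.0958]
tcp_rot: [[0.67, 0.0, 0.742], [-0.742, 0.0, 0.67], [0.0, -1.0, 0.0]]
force: [-0.6, -0.1, -1.0]
opening: 0.194
```

Call:
send_rows:
  moves: "0 0 0.5 0 0; 0 0 0 0 0; 0 0 0 0 0"

```text
time_s: 32.22
position: [0.4518, 0.3899, 0.0954]
tcp_rot: [[0.67, 0.0, 0.742], [-0.742, 0.0, 0.67], [0.0, -1.0, 0.0]]
force: [0.1, 0.0, 1.8]
opening: 0.191
```

Contact: the collar is on the block. I'll open slowly, wait, and rise.

Call:
send_rows:
  moves: "25 0 0 0 0; 35 0 0 0 0; 50 0 0 0 0; 65 0 0 0 0; 70 0 0 0 0; 70 0 0 0 0; 70 0 0 0 0; 70 0 0 0 0; 70 0 -8 0 0; 70 0 -20 0 0; 70 0 -30 0 0; 70 0 -30 0 0; 70 0 -30 0 0; 70 0 0 0 0; 70 0 0 0 0; 70 0 0 0 0"

```text
time_s: 33.55
position: [0.4512, 0.3896, 0.2133]
tcp_rot: [[0.67, -0.0, 0.742], [-0.742, -0.0, 0.67], [-0.0, -1.0, -0.0]]
force: [-0.3, 0.1, -0.9]
opening: 0.807
```

```bash
python3 - <<'E'
from h import *
s=read_state();p=np.array(s["position"]);print(p.round(4),s["time_s"],s["opening"],np.round(s["force"],1))
c=capture("wrist");R,o=wcam(c,s);z=c["z_map"];K=c["mtx"]
rr,cc=np.mgrid[:420,:560];d=np.stack([(cc-K[0,2])/K[0,0],-(rr-K[1,2])/K[1,1],-np.ones_like(cc,float)],-1)@R.T
W=o+d*z[...,None];ok=(z>0)&(np.hypot(W[...,0]-.4515,W[...,1]-.389)<.05)
for lo,hi,n in((.145,.162,"handle top"),(.064,.073,"block top")):
    g=(ok&(W[...,2]>lo)&(W[...,2]<hi));r=cv2.minAreaRect((W[g][:,:2]*1e3).astype(np.float32));print(n,g.sum(),np.round(r[0],1),np.round(r[1],1),np.median(W[g][:,2]).round(4))
c=capture("scene")
for k,old in(("clamp_grip",None),("pick_grip",None),("jar",None),("brush",None),("screw_dish",None)):
    x=mark_of(c,k)[:1];print(k,[(round(i["p"],2),np.round(i["pixel"])) for i in x])
ct=capture("top");W=[px2w(ct,*mark_of(ct,k)[0]["pixel"],z=0).round(3) for k in("jar","brush","screw_dish")];print(W)
m=mark_of(c,"clamp_grip");print(px2w(c,*m[0]["pixel"],z=.047).round(3), px2w(c,*m[0]["pixel"]).round(3))
E
```

```text
[0.4512 0.3896 0.2133] 33.55 0.8074234668647089 [-0.3  0.1 -0.9]
handle top 634 [450.8 389.4] [16.9 16.8] 0.1515
block top 4056 [451.1 388.8] [64.8 64.1] 0.0699
clamp_grip [(0.69, array([249., 310.]))]
pick_grip [(0.73, array([281., 416.]))]
jar [(0.65, array([140., 248.]))]
brush [(0.62, array([338., 323.]))]
screw_dish [(0.82, array([173., 213.]))]
[array([ 0.455, -0.391,  0.   ]), array([0.669, 0.357, 0.   ]), array([ 0.642, -0.283,  0.   ])]
[0.563 0.16  0.047] [0.567 0.166 0.056]
```

```bash
python3 -c "
from rig import *
print(hand_in())"
```

```text
the job is handed in; nothing more can be done
None
```

The clamp was locked, the groove was traced end to end, the pick was put back in its block, and the job was handed in at about 33.7 s. The hand-in gave no verdict.

- **Clamp:** I gripped the handle and swung it over. After release the grip lay level, its top at 55–56 mm against a nominal 55.5 mm, and read the same at the end, so it is locked.
- **Groove:** I lowered the pick onto the floor at the near end and felt it touch. I then drew it round to the other end at about 2.8 cm/s.
  - The highest force read at the checks was about 4 N down and 4 N sideways, in the first leg. I raised the tip 0.3 mm after that. From the arch on, the readings were about 1 N or less, up to 1.7 N at the finish, so the tip only just touched or hovered just above the floor there.
  - The pictures taken along the way showed the tip about centred between the walls, and the measured path stayed within about 1.3 mm of the centreline.
- **Pick:** its handle top is at 151.5 mm, the same as before I took it, and within 1 mm of the block's centre. It is released and the gripper is clear above it.
- **Bystanders:** the jar, brush and screw dish read within about 15 mm of their first positions. I put that down to the detector's spread, since the arm never came near them.
- **Not checked:** I did not measure the plate's position again at the end. During the trace it showed no visible shift.
- **Disagreements:** estimates of the plate's position along its length differed by about 2 mm between features, so I used the average. The network's mark for the tip sat about 2 px off what I saw in the picture, so I went by the picture.

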